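# Strip the gluing jig and sort the bench into trays

### The arm

A 6-joint arm with a two-finger parallel gripper is mounted at the origin on a cart in front of the work surface, level with it; the furniture and walls round the work are solid. World frame = base frame: x ahead of the robot, y to its left, z up, the work surface at z = 0. Lengths are in mm, angles in rad, forces in N, time in s.
With the tool pointing down it reaches from about 325 to 775 mm from the base axis. Payload 5.5 kg.
Tool frame: the origin (TCP) lies on the centre line of the jaws, within the pads' length; the fingertips stand robot.tcp_to_tips ahead of it and the grasp point (between the pads) lies 3 mm ahead of it (robot.tcp_to_tips is the distance from the TCP to the fingertips, in mm); z points along the fingers, y is the direction in which the jaws open and shut (so a half turn about z gives the same grasp; the last joint's range is limited). The gripper opens to 88 mm and grips with 3 to 60 N. Pads are 20 mm wide; open, the fingers measure 115 mm over their backs; the gripper's body (75 mm by 178 mm) begins 61 mm behind the grasp point.
Start: joints at [1.127, 0.091, 1.231, -0, 1.82, -0.057], TCP at [226.342, 555.685, 244.631] pointing down, gripper open.
Joint ranges: [-2.87, 2.87], [-0.86, 2.18], [0.17, 2.46], [-1.51, 4.65], [0.06, 2.69], [-2.65, 2.65]. Speed limits (rad/s): [2.57, 2.57, 3.01, 3.14, 3.14, 3.14].

### API

Orientations are given as a rotation vector (axis times angle).
In Python, from station import state, eyes, order, robot gives the robot as it stands.
- The arm moves only by the tool send_rows, never from a script. Its argument "commands" is a list of rows, each an object with "linear": the shift along the tool's x, y, z in mm, a list of three; "rot": the turn, a rotation vector about the tool's x, y, z in degrees, a list of three; "fingers": the opening in per cent of the stroke, from 0 (shut) to 100 (fully open). A call has 1 to 12 rows; each row shifts and turns the commanded pose from where the row before left it, along the tool's axes as they then stand; what a row does not reach is not made up. A row lasts 1/10 s, in which the tool goes at most 50 mm and 8.59 degrees, less where a joint would pass 70% of its speed; a pose out of reach is approached as far as the arm can. A call with a gripper value outside its range is refused whole. The fingers move at their own pace and stop on an object; "newtons" is the grip in N (left out, the last holds). Time passes only in rows, so rows that do not move let the fingers close. It gives the time, the measured TCP pose, the force and the opening at its end, in the units of the state.
- state(): the state, without advancing time (a new reading comes with each control period).
- eyes.snapshot(name): name is "side" or "top"; returns a dict with "color" (420x560x3 uint8, blue, green, red), "z_map" (420x560 float32, mm along the optical axis (not along the pixel's ray), 0 where there is no reading), "intrinsics" (3x3 intrinsics, pixels), "pose" (4x4, takes a point from camera to world coordinates). Camera axes: x right, y down, z forward; pixel columns grow to the right and rows downward; lengths in mm; the calibration is good to about 2 mm. A picture is of the moment at which its call begins.
- order.job_done(): hands the job in, once; it reports no verdict.
The state is a dict: "time_s": time; "q": joint angles; "qd": joint speeds; "tau": joint torques, N m; "eef_pos": TCP position; "tcp_rot": TCP orientation; "ft_force": force on the tool from outside, world axes, zero at the start; "ft_torque": the same for the moment, N m; "width": finger opening in mm.
Only numpy, scipy, OpenCV 4.12 (cv2) and the standard library are available. Lean on these libraries where they do the work, as an engineer would, in place of code of your own. Each camera call takes 0.05 s, during which the arm holds its last target. There are 200 camera calls.

### The job

The glue has set: on the front half of the bench (the clutter further back is no part of the job), lift the aluminium jig plate straight up off its two dowels, keeping it level, then sort the bench into the coloured trays - the jig plate into the grey tray, both wooden blocks (the one under the jig plate and the one with the bored hole) into the yellow tray, the brass thumb plane and the red pencil into the blue tray. Set each thing down gently, flat on the floor of its tray and the same way up as you found it, not dropped and not on top of another.

Things in the scene. Friction and masses are not known exactly. Their poses are not given: they have to be found in the camera images.
- jig_plate: aluminium plate 50 (its x) x 140 (its y) x 8 mm thick, 0.15 kg, held on the jig base by two 10 mm dowels that pass through its two 11 mm holes, 55 mm either side of its centre along its y; a window of 27 x 31 mm in its middle shows the block beneath. At the start its underside is 37 mm above the table and the dowels end 6 mm above its top: it is free once raised 14 mm. Easily gripped across its 50 mm width at mid length. Origin: centre of its underside, z up.
- block_small: plain wooden offcut block 36 (its x) x 40 (its y) x 26 mm high, 25 g. At the start it stands loose on the jig base under the jig plate (3 mm below it), between the two posts, seen through the plate's window; it can be taken only once the plate is off. Origin: centre of its underside, z up.
- block_bored: wooden block with a dark bored hole in its top, 42 (its x) x 56 (its y) x 30 mm high, 42 g, standing on the table between the robot and the trays (a similar one far back on the table is no part of the job). Origin: centre of its underside, z up.
- thumb_plane: small brass thumb plane with an oval body, 25 (its x, width) x 60 (its y) mm, 0.12 kg, standing on its sole; the body, to be gripped by its sides, is 16 mm high, a thin blade and knob rise to 34 mm. It is the one between the robot and the trays (a similar one far back on the table is no part of the job). Origin: centre of its underside, z up.
- pencil_red: red mechanical pencil lying on the table, about 10 mm thick, 136 mm long along its y, 13 g; grip it at mid length across its x. Origin: mid length, at its underside, z up. (A teal pencil further back is no part of the job.)
- jig_base: gluing jig, fixed to the table: plywood board 100 (its x) x 160 (its y) x 8 mm thick with two dark steel posts 22 mm in diameter at 55 mm either side of its centre along its y, up to 37 mm above the table, each carrying a 10 mm steel dowel up to 51 mm. Origin: centre of the board's underside, z up.
- grey_tray: shallow open grey plastic tray, fixed to the table, outside 140 (its x) x 180 (its y, the long way) x 18 mm high, walls and floor 4 mm thick (so inside 132 x 172 mm, floor 4 mm above the table). Origin: centre of its underside, z up. For the jig plate.
- blue_tray: shallow open blue plastic tray, fixed to the table, outside 140 (its x) x 180 (its y, the long way) x 18 mm high, walls and floor 4 mm thick (so inside 132 x 172 mm, floor 4 mm above the table). Origin: centre of its underside, z up. For the thumb plane and the red pencil.
- yellow_tray: shallow open yellow plastic tray, fixed to the table, outside 140 (its x) x 180 (its y, the long way) x 18 mm high, walls and floor 4 mm thick (so inside 132 x 172 mm, floor 4 mm above the table). Origin: centre of its underside, z up. For the two wooden blocks.

How it is judged:
By the outcome, as a careful person would: the job done as asked, in the order asked, and still so for the second after the job is handed in, with the robot touching nothing.
It also fails if it takes over 125 s, if anything falls off the work surface, if the arm or the gripper's body presses on something with over 40 N, if the wrist force passes 120 N, or if a joint passes its speed limit or range.

## Working session

There is one attempt and no reset: what is moved stays moved. The work goes in short steps, Python scripts to look and compute and a tool call to move; the robot and the scene stay as the last step left them, time stands still between calls to the robot, and variables do not carry over. Pictures are saved under pics/ and viewed, about 12 in all and at most 16, crops included, and the job is handed in when it is done.

Besides the shell and the picture viewer there is one more tool, called after "Emit:" by a JSON object that holds its "op" and its "data". send_rows: Moves the arm, as the interface text tells. Its arguments: {"type":"object","properties":{"commands":{"type":"array"},"newtons":{"type":"number"}},"required":["commands"]}

```bash
ls; mkdir -p pics
cat > h.py <<'E'
import numpy as np, cv2
from scipy.spatial.transform import Rotation as R
from station import state, eyes, order, robot
def snap(n):
    s=eyes.snapshot(n); np.savez(f'{n}.npz',**s); return s
def load(n): return dict(np.load(f'{n}.npz'))
def cloud(s):
    K,T=s['intrinsics'],s['pose']; z=s['z_map'].astype(float); h,w=z.shape
    u,v=np.meshgrid(np.arange(w),np.arange(h))
    P=np.stack([(u-K[0,2])/K[0,0]*z,(v-K[1,2])/K[1,1]*z,z],-1)@T[:3,:3].T+T[:3,3]
    P[z==0]=np.nan; return P
def ray(s,uv,h):
    K,T=s['intrinsics'],s['pose']; uv=np.atleast_2d(uv).astype(float)
    d=np.c_[(uv[:,0]-K[0,2])/K[0,0],(uv[:,1]-K[1,2])/K[1,1],np.ones(len(uv))]@T[:3,:3].T
    return T[:3,3]+d*((h-T[2,3])/d[:,2])[:,None]
def proj(s,p):
    T=s['pose'];c=(np.atleast_2d(p)-T[:3,3])@T[:3,:3]; c=c@s['intrinsics'].T; return c[:,:2]/c[:,2:]
E
python3 - <<'E'
from h import *
print(state()); print({k:getattr(robot,k) for k in dir(robot) if k[0]!='_'})
for n in('side','top'):
    s=snap(n); cv2.imwrite(f'pics/{n}0.png',s['color']); print(n,s['intrinsics'],s['pose'].round(3))
E
```

```text
pics
{'time_s': 0.0, 'q': array([ 1.12732081e+00,  9.18696102e-02,  1.23188750e+00, -1.35887317e-05,
        1.81981908e+00, -5.67156079e-02]), 'qd': array([ 3.30621015e-04,  1.09888525e-03,  1.64870482e-03,  7.27238587e-05,
       -2.94839820e-04,  1.18610963e-03]), 'tau': array([ 1.44629248e-03, -4.46441424e+01, -4.06458592e+01,  7.00445333e-02,
        2.88424676e-02, -1.08856161e-04]), 'eef_pos': array([226.21513734, 555.43799311, 243.4995062 ]), 'tcp_rot': array([-6.03654640e-01, -3.08256261e+00,  3.02346191e-03]), 'ft_force': array([ 0.15208819,  0.79660258, -0.78911461]), 'ft_torque': array([ 0.0140017 , -0.00850604,  0.03316252]), 'width': 87.90508448962052}
{'Unreachable': <class 'station.Unreachable'>, 'tcp_to_tips': 22.0}
side [[435.80349561   0.         280.41198586]
 [  0.         435.80349561 210.59045866]
 [  0.           0.           1.        ]] [[ 9.46000e-01 -1.43000e-01  2.92000e-01  2.43983e+02]
 [-3.25000e-01 -3.64000e-01  8.73000e-01 -7.92068e+02]
 [-1.80000e-02 -9.20000e-01 -3.91000e-01  4.67571e+02]
 [ 0.00000e+00  0.00000e+00  0.00000e+00  1.00000e+00]]
top [[536.34242672   0.         276.54047332]
 [  0.         536.34242672 209.44017017]
 [  0.           0.           1.        ]] [[ 6.800000e-02 -9.740000e-01  2.160000e-01  2.856170e+02]
 [-9.980000e-01 -6.700000e-02  1.200000e-02  7.589000e+01]
 [ 2.000000e-03 -2.170000e-01 -9.760000e-01  1.316388e+03]
 [ 0.000000e+00  0.000000e+00  0.000000e+00  1.000000e+00]]
```

View pics/top0.png

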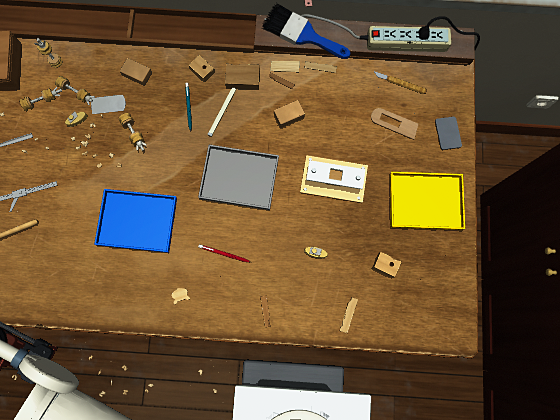

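View pics/side0.png

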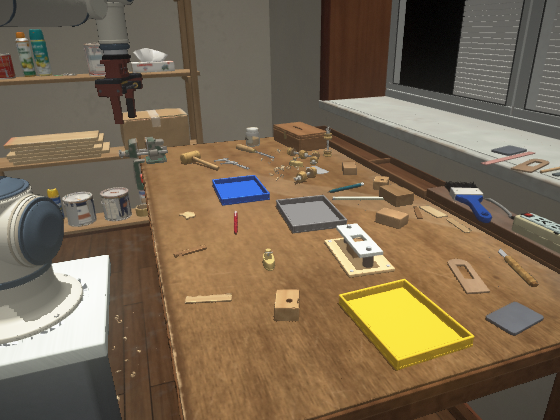

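The top view shows blue tray (137,220), grey tray (239,177), jig (335,177), yellow tray (427,200), red pencil (224,253), thumb plane (316,252) and bored block (387,264). In the side view they are at (240,189), (310,213), (360,248), (404,320), (236,222), (268,259) and (287,305).

```bash
cat > meas.py <<'E'
from h import *
roi={'top':dict(blue=(88,180,185,260),grey=(192,138,285,215),jig=(294,148,376,206),yellow=(382,165,474,236),pencil=(190,236,258,270),plane=(300,240,332,264),bored=(368,246,408,284)),
'side':dict(blue=(205,170,275,208),grey=(270,190,350,236),yellow=(332,275,475,365),jig=(322,220,396,280),pencil=(228,205,244,240),plane=(256,245,280,275),bored=(268,283,306,326))}
def mask(s,n,box):
    x0,y0,x1,y1=box; hsv=cv2.cvtColor(s['color'],cv2.COLOR_BGR2HSV).astype(int); H,S,V=hsv[...,0],hsv[...,1],hsv[...,2]
    m={'blue':(abs(H-112)<14)&(S>120),'grey':(S<60)&(V>40),'yellow':(abs(H-29)<6)&(S>200)&(V>90),
       'jig':(S<50)&(V>150),'pencil':((H<6)|(H>170))&(S>120)|((S<60)&(V>130)),'plane':(V>140)&(H>14),'bored':(V>125)&(S<170)}[n].astype(np.uint8)
    o=np.zeros_like(m); o[y0:y1,x0:x1]=m[y0:y1,x0:x1]; 
    k,l,st,_=cv2.connectedComponentsWithStats(cv2.morphologyEx(o,cv2.MORPH_CLOSE,np.ones((3,3)))); i=1+st[1:,4].argmax(); return (l==i)
E
python3 - <<'E'
from meas import *
for v in ('top','side'):
    s=load(v);P=cloud(s);o=s['color'].copy()
    for n,b in roi[v].items():
        m=mask(s,n,b); z=P[m][:,2]; ht={'blue':18,'grey':18,'yellow':18,'jig':45,'pencil':5,'plane':16,'bored':30}[n]
        c=cv2.findContours(m.astype(np.uint8),0,2)[0][0].reshape(-1,2)
        q=ray(s,c,ht)[:,:2].astype(np.float32); r=cv2.minAreaRect(q)
        print(v,n,m.sum(),'z pct',np.nanpercentile(z,[5,25,50,75,95]).round(1),'rect',np.round(r[0],1),np.round(r[1],1),round(r[2],1))
        o[m]=(255,0,255)
    x0=[85,135,480,290] if v=='top' else [200,160,480,370]
    t=o[x0[1]:x0[3],x0[0]:x0[2]]
    cv2.imwrite(f'pics/m_{v}.png',np.vstack([cv2.resize(i,None,fx=1.9,fy=1.9,interpolation=0) for i in (s['color'][x0[1]:x0[3],x0[0]:x0[2]],t)][:2]) if v=='top' else cv2.resize(t,None,fx=2,fy=2))
# height by two views: triangulate top-face centroids of jig & bored & table
E
```

```text
top blue 4240 z pct [ 0.4  3.2  5.3  8.  20.9] rect [523.  437.3] [184.8 142.8] 88.1
top grey 3919 z pct [ 0.2  3.   5.1  7.5 21. ] rect [651.6 194.1] [181.3 144. ] 84.7
top jig 999 z pct [40.3 43.3 45.1 47.1 49.8] rect [669.1 -46.8] [140.6  56.6] 84.6
top yellow 3864 z pct [-0.3  2.3  4.4  6.9 19.8] rect [ 624.1 -279.8] [140.6 182.6] 1.9
top pencil 188 z pct [ 4.   6.9  8.9 11.3 13.7] rect [457.  215.2] [131.5   9.2] 76.8
top plane 711 z pct [-4.  -1.   1.6 12.3 29.6] rect [475.3  -9.8] [56.5 76.5] 3.9
top bored 883 z pct [-3.7 -0.8  3.1 28.1 31.6] rect [ 445.4 -183.2] [75.6 93.7] 1.8
side blue 1243 z pct [ 3.7  5.1  6.3 13.9 21. ] rect [521.8 420.1] [227.4 146. ] 87.5
side grey 1998 z pct [ 3.8  5.   6.3 15.4 45. ] rect [646.7 154.3] [266.4 150. ] 84.6Traceback (most recent call last):
  File "<stdin>", line 5, in <module>
  File "meas.py", line 9, in mask
    k,l,st,_=cv2.connectedComponentsWithStats(cv2.morphologyEx(o,cv2.MORPH_CLOSE,np.ones((3,3)))); i=1+st[1:,4].argmax(); return (l==i)
                                                                                                       ~~~~~~~~~~~~~~~^^
ValueError: attempt to get argmax of an empty sequence
```

View pics/m_top.png

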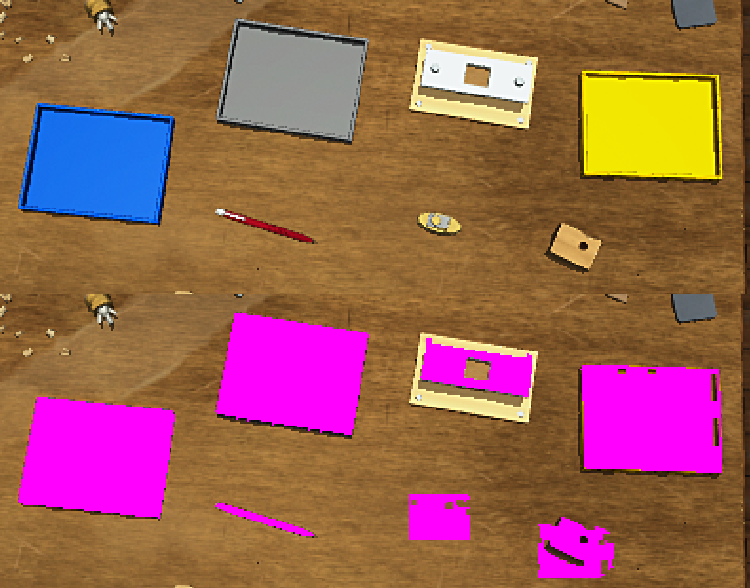

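The crop shows the trays, plate and pencil masked well. The plane and bored-block masks leak onto the wood, so I'll refine those with tighter colours and the second view.

Run:
```python
from meas import *
T=[];S=[]
for v in('top','side'):
    s=load(v);hsv=cv2.cvtColor(s['color'],cv2.COLOR_BGR2HSV);P=cloud(s)
    for n in('plane','bored','jig'):
        x0,y0,x1,y1=roi[v][n];c=s['color'][y0:y1,x0:x1]
        T.append(cv2.resize(c,(260,int(260*c.shape[0]/c.shape[1])),interpolation=0))
    print('wood',hsv[265:275,340:350].reshape(-1,3).mean(0) if v=='top' else hsv[255:262,190:230].reshape(-1,3).mean(0))
    # height masks (depth), table-corrected
    for n,lo in(('plane',8),('bored',15),('jig',38)):
        x0,y0,x1,y1=roi[v][n];m=np.zeros(P.shape[:2],np.uint8);Z=cv2.medianBlur(np.nan_to_num(P[...,2]).astype(np.float32),3)
        m[y0:y1,x0:x1]=Z[y0:y1,x0:x1]>lo
        k,l,st,_=cv2.connectedComponentsWithStats(m);m=l==1+st[1:,4].argmax()
        print(v,n,m.sum(),'hsv',np.percentile(hsv[m],[10,50,90],axis=0).tolist(),'z',np.percentile(P[m][:,2],[50,75,95]).round(1))
        q=P[m&(P[...,2]>lo)][:,:2].astype(np.float32);r=cv2.minAreaRect(q);print('   mean',q.mean(0).round(1),'rect',np.round(r[0],1),np.round(r[1],1),round(r[2],1))
h=max(t.shape[0] for t in T);T=[cv2.copyMakeBorder(t,0,290-t.shape[0],0,0,0) if t.shape[0]<290 else t[:290] for t in T]
cv2.imwrite('pics/zoom.png',np.vstack([np.hstack(T[:3]),np.hstack(T[3:])]))
```

```text
wood [ 16.36 165.17 145.9 ]
top plane 192 hsv [[22.0, 13.100000000000001, 79.2], [24.0, 140.0, 200.0], [101.0, 156.0, 251.0]] z [18.8 27.7 33.3]
   mean [473.5  -9.9] rect [474.3 -10.7] [56.  22.9] 82.5
top bored 428 hsv [[16.0, 137.0, 45.400000000000006], [18.0, 142.0, 219.0], [19.0, 152.3, 239.0]] z [nan nan nan]
   mean [ 454.1 -181.5] rect [ 455.  -182.7] [56. 43.] 68.1
top jig 1033 hsv [[75.0, 3.0, 222.4], [96.0, 4.0, 245.0], [103.0, 17.0, 255.0]] z [nan nan nan]
   mean [665.6 -46.2] rect [666.2 -46.7] [140.1  52.9] 84.7
wood [ 15.80714286 125.54642857 169.88571429]
side plane 176 hsv [[20.0, 100.0, 120.5], [20.0, 112.0, 150.0], [23.0, 115.0, 237.5]] z [nan nan nan]
   mean [473.2 -21.8] rect [473.3 -21.5] [51.4 23.4] 71.8
side bored 600 hsv [[16.0, 110.0, 104.0], [17.0, 115.0, 221.0], [18.0, 120.0, 229.0]] z [nan nan nan]
   mean [ 452.2 -194.7] rect [ 454.4 -186.4] [60.  40.9] 68.9
side jig 808 hsv [[25.0, 3.0, 130.7], [37.0, 4.0, 250.0], [40.0, 21.0, 252.0]] z [nan nan nan]
   mean [663.4 -59.7] rect [666.2 -51.2] [141.3  51.2] 84.0
```

View pics/zoom.png

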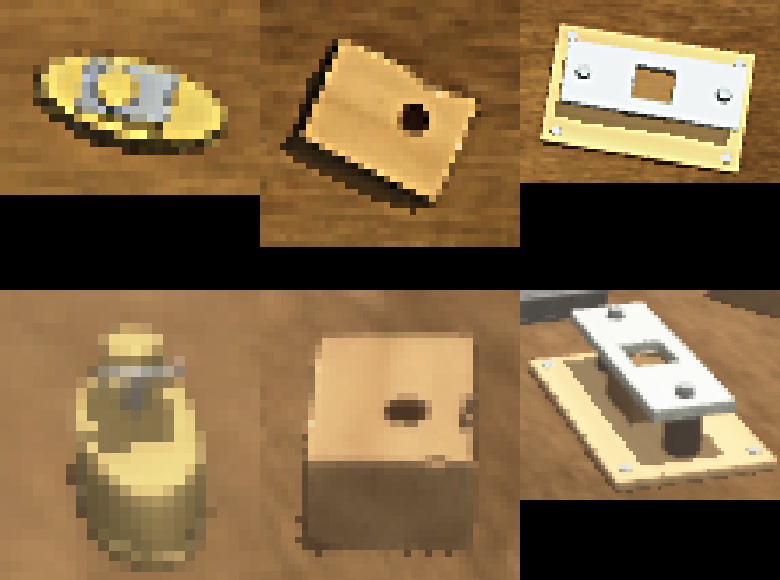

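The crop shows a clear plate with its window, dowels at both ends, and the bored block and plane well resolved. I'll move towards a hover above the plate now and refine on the way.

Emit:
{"op": "send_rows", "data": {"commands": [{"linear": [0,0,0],"rot": [0,0,8.15],"fingers": 100},{"linear": [0,0,0],"rot": [0,0,8.15],"fingers": 100},{"linear": [0,0,0],"rot": [0,0,8.15],"fingers": 100},{"linear": [0,0,0],"rot": [0,0,8.15],"fingers": 100},{"linear": [0,0,0],"rot": [0,0,8.15],"fingers": 100},{"linear": [0,0,0],"rot": [0,0,8.15],"fingers": 100},{"linear": [0,0,0],"rot": [0,0,8.15],"fingers": 100},{"linear": [0,0,0],"rot": [0,0,8.15],"fingers": 100},{"linear": [0,0,0],"rot": [0,0,8.15],"fingers": 100},{"linear": [-35,31,0],"rot": [0,0,0],"fingers": 100},{"linear": [-35,31,7],"rot": [0,0,0],"fingers": 100},{"linear": [-35,31,7],"rot": [0,0,0],"fingers": 100}]}}

```text
time_s: 1.3
eef_pos: [309.3, 441.0, 230.0]
tcp_rot: [2.324, 2.113, -0.001]
ft_force: [0.0, 0.2, 0.1]
width: 87.7
```

Emit:
{"op": "send_rows", "data": {"commands": [{"linear": [-35,31,7],"rot": [0,0,0],"fingers": 100},{"linear": [-35,31,7],"rot": [0,0,0],"fingers": 100},{"linear": [-35,31,7],"rot": [0,0,0],"fingers": 100},{"linear": [-35,31,7],"rot": [0,0,0],"fingers": 100},{"linear": [-35,31,7],"rot": [0,0,0],"fingers": 100},{"linear": [-35,31,7],"rot": [0,0,0],"fingers": 100},{"linear": [-35,31,7],"rot": [0,0,0],"fingers": 100},{"linear": [-35,31,7],"rot": [0,0,0],"fingers": 100},{"linear": [-35,31,7],"rot": [0,0,0],"fingers": 100},{"linear": [-35,31,7],"rot": [0,0,0],"fingers": 100},{"linear": [-35,31,7],"rot": [0,0,0],"fingers": 100},{"linear": [0,0,0],"rot": [0,0,0],"fingers": 100}]}}

```text
time_s: 2.5
eef_pos: [612.3, 21.4, 150.3]
tcp_rot: [-2.331, -2.105, 0.007]
ft_force: [-1.3, 1.1, -0.8]
width: 87.9
```

```bash
cat >> h.py <<'E'
def plan(x,y,z,yaw):
    """tool z turn (deg) to bring jaw axis to yaw (mod 180), then tool-frame shift in the turned frame"""
    s=state(); Rm=R.from_rotvec(s['tcp_rot']).as_matrix(); a=np.degrees(np.arctan2(Rm[1,1],Rm[0,1]))
    d=(a-yaw+90)%180-90; R2=Rm@R.from_euler('z',d,degrees=True).as_matrix(); sh=R2.T@(np.array([x,y,z])-s['eef_pos'])
    print('t',round(s['time_s'],2),'pos',s['eef_pos'].round(1),'jaw',a.round(1),'tilt',np.degrees(np.arccos(-Rm[2,2])).round(2),'F',s['ft_force'].round(1),'w',round(s['width'],1),'q6',s['q'][5].round(2),'| turn',round(d,1),'shift',sh.round(1))
E
python3 - <<'E'
from meas import *
res={}
for v in('top','side'):
    s=load(v);hsv=cv2.cvtColor(s['color'],cv2.COLOR_BGR2HSV).astype(int);H,S,V=[hsv[...,i] for i in range(3)]
    M={'jig':((S<40)&(V>190),45),'bored':((V>185)&(S>95)&(S<156),30),'plane':((H>=19)&(V>(110 if v=='side' else 150))|((S<70)&(V>120)),16),
      'pencil':(((H<7)|(H>170))&(S>110)|((S<70)&(V>120)),5)}
    for n,(m,h) in M.items():
        x0,y0,x1,y1=roi[v][n];k=np.zeros(m.shape,np.uint8);k[y0:y1,x0:x1]=m[y0:y1,x0:x1]
        nn,l,st,_=cv2.connectedComponentsWithStats(k)
        k=(l==1+st[1:,4].argmax()) if n!='pencil' else k>0
        c=np.argwhere(k)[:,::-1]; q=ray(s,c,h)[:,:2].astype(np.float32);r=cv2.minAreaRect(q);
        uv=c.mean(0); res[v,n]=(s,uv)
        print(v,n,k.sum(),'uv',uv.round(1),'rect',np.round(r[0],1),np.round(r[1],1),round(r[2],1),'mean',q.mean(0).round(1))
    if 1:
        k=np.zeros(S.shape,np.uint8);x0,y0,x1,y1=roi[v]['jig']
        k[y0:y1,x0:x1]=((S<40)&(V>190))[y0:y1,x0:x1]; cs,hi=cv2.findContours(k,cv2.RETR_CCOMP,2)
        for c,hh in zip(cs,hi[0]):
            if hh[3]>=0 and len(c)>6: M_=c.reshape(-1,2).mean(0);res[v,'win']=(s,M_);print(v,'hole',M_.round(1),len(c),ray(s,M_,45).round(1))
for n in('jig','bored','pencil','win'):
    A=[];b=[]
    for v in('top','side'):
        s,uv=res[v,n];o=s['pose'][:3,3];d=ray(s,uv,0)[0]-o;d/=np.linalg.norm(d);Q=np.eye(3)-np.outer(d,d);A.append(Q);b.append(Q@o)
    p=np.linalg.lstsq(np.vstack(A),np.hstack(b),rcond=None);print('tri',n,p[0].round(1),'res',p[1])
plan(668,-47,100,-5.4)
E
```

```text
top jig 959 uv [335.7 173.9] rect [669.3 -46.9] [140.6  56.2] 84.6 mean [666.8 -47.3]
top bored 342 uv [387.1 263.9] rect [ 455.6 -182.5] [54.8 39.5] 66.9 mean [ 454.9 -182. ]
top plane 157 uv [316.  251.3] rect [475.2 -10.8] [54.4 22.7] 89.1 mean [475.7 -10.8]
top pencil 194 uv [223.1 253.2] rect [457.  215.2] [131.5   9.4] 76.4 mean [457.2 216.1]
top hole [357.  178.2] 10 [[ 659.3 -100.1   45. ]]
top hole [313.2 171.1] 10 [[670.    8.4  45. ]]
top hole [335.8 173.4] 22 [[668.1 -47.6  45. ]]
side jig 591 uv [359.  238.9] rect [667.1 -49.1] [140.8  50.1] 84.1 mean [666.4 -54.3]
side bored 386 uv [286.4 298.4] rect [ 454.3 -188.3] [51.4 40.2] 69.5 mean [ 453.9 -188.3]
side plane 186 uv [268.7 259.4] rect [473.6 -20.8] [90.7 22.8] 79.8 mean [473.7 -22.1]
side pencil 81 uv [235.4 221.8] rect [459.  216.2] [137.8   8. ] 76.7 mean [458.2 214.5]
side hole [367.9 248.9] 7 [[ 661.3 -102.3   45. ]]
side hole [357.1 238.4] 16 [[663.4 -52.5  45. ]]
tri jig [669.3 -48.2  40.4] res [2.9524624]
tri bored [ 455.6 -182.9   25.8] res [0.06085686]
tri pencil [457.9 216.1   3.7] res [0.6843309]
tri win [667.6 -47.4  42.2] res [3.29450637]
t 2.5 pos [612.3  21.4 150.3] jaw -5.8 tilt 0.25 F [-1.3  1.1 -0.8] w 87.9 q6 0.08 | turn -0.4 shift [-62.7  62.1  50.2]
```

Emit:
{"op": "send_rows", "data": {"commands": [{"linear": [-20,20,0],"rot": [0,0,0],"fingers": 100},{"linear": [-20,20,0],"rot": [0,0,0],"fingers": 100},{"linear": [-24,21,0],"rot": [0,0,0],"fingers": 100},{"linear": [0,0,30],"rot": [0,0,0],"fingers": 100},{"linear": [0,0,30],"rot": [0,0,0],"fingers": 100},{"linear": [0,0,0],"rot": [0,0,0],"fingers": 100},{"linear": [0,0,0],"rot": [0,0,0],"fingers": 100},{"linear": [0,0,0],"rot": [0,0,0],"fingers": 100}]}}

```text
time_s: 3.3
eef_pos: [666.6, -42.9, 96.0]
tcp_rot: [2.323, 2.111, 0.003]
ft_force: [-0.3, -0.1, -0.3]
width: 88.0
```

Run:
```python
from h import *
plan(667,-48,62,-5.6)
```

```text
t 3.3 pos [666.6 -42.9  96. ] jaw -5.5 tilt 0.17 F [-0.3 -0.1 -0.3] w 88.0 q6 -0.02 | turn 0.1 shift [-5.1  0.8 34. ]
```

Emit:
{"op": "send_rows", "data": {"commands": [{"linear": [-5,1,10],"rot": [0,0,0],"fingers": 100},{"linear": [0,0,14],"rot": [0,0,0],"fingers": 100},{"linear": [0,0,10],"rot": [0,0,0],"fingers": 100},{"linear": [0,0,0],"rot": [0,0,0],"fingers": 100},{"linear": [0,0,0],"rot": [0,0,0],"fingers": 100},{"linear": [0,0,0],"rot": [0,0,0],"fingers": 100},{"linear": [0,0,0],"rot": [0,0,0],"fingers": 70},{"linear": [0,0,0],"rot": [0,0,0],"fingers": 65}], "newtons": 5}}

```text
time_s: 4.1
eef_pos: [666.6, -48.4, 60.3]
tcp_rot: [2.325, 2.112, 0.001]
ft_force: [0.3, -0.2, 0.3]
width: 75.4
```

Run:
```python
from h import *
plan(667,-48,62,-5.6)
```

```text
t 4.1 pos [666.6 -48.4  60.3] jaw -5.5 tilt 0.05 F [ 0.3 -0.2  0.3] w 75.4 q6 -0.03 | turn 0.1 shift [ 0.4  0.3 -1.7]
```

Emit:
{"op": "send_rows", "data": {"commands": [{"linear": [0,0,-1],"rot": [0,0,0],"fingers": 50},{"linear": [0,0,0],"rot": [0,0,0],"fingers": 50},{"linear": [0,0,0],"rot": [0,0,0],"fingers": 50},{"linear": [0,0,0],"rot": [0,0,0],"fingers": 50},{"linear": [0,0,0],"rot": [0,0,0],"fingers": 50},{"linear": [0,0,0],"rot": [0,0,0],"fingers": 50},{"linear": [0,0,0],"rot": [0,0,0],"fingers": 50}], "newtons": 5}}

```text
time_s: 4.8
eef_pos: [666.4, -48.4, 60.8]
tcp_rot: [2.326, 2.112, 0.0]
ft_force: [-1.2, 0.5, 1.3]
width: 50.1
```

Run:
```python
from h import *
plan(667,-48,62,-5.6);print(state()['ft_torque'])
```

```text
t 4.8 pos [666.4 -48.4  60.8] jaw -5.5 tilt 0.01 F [-1.2  0.5  1.3] w 50.1 q6 -0.03 | turn 0.1 shift [ 0.4  0.5 -1.2]
[-0.02951521  0.08801446 -0.05403672]
```

Emit:
{"op": "send_rows", "data": {"commands": [{"linear": [0,0,0],"rot": [0,0,0],"fingers": 45},{"linear": [0,0,0],"rot": [0,0,0],"fingers": 40},{"linear": [0,0,0],"rot": [0,0,0],"fingers": 40},{"linear": [0,0,0],"rot": [0,0,0],"fingers": 40}], "newtons": 20}}

```text
time_s: 5.2
eef_pos: [666.4, -48.4, 60.8]
tcp_rot: [2.326, 2.112, 0.0]
ft_force: [0.5, -0.4, 1.3]
width: 49.8
```

Run:
```python
from h import *
plan(667,-48,62,-5.6);print(state()['ft_torque'])
```

```text
t 5.2 pos [666.4 -48.4  60.8] jaw -5.5 tilt 0.01 F [ 0.5 -0.4  1.3] w 49.8 q6 -0.03 | turn 0.1 shift [ 0.4  0.6 -1.2]
[-0.06824769  0.04057753 -0.0190813 ]
```

Emit:
{"op": "send_rows", "data": {"commands": [{"linear": [0,0,-4],"rot": [0,0,0],"fingers": 40},{"linear": [0,0,-4],"rot": [0,0,0],"fingers": 40},{"linear": [0,0,-4],"rot": [0,0,0],"fingers": 40},{"linear": [0,0,-4],"rot": [0,0,0],"fingers": 40},{"linear": [0,0,-4],"rot": [0,0,0],"fingers": 40},{"linear": [0,0,-5],"rot": [0,0,0],"fingers": 40},{"linear": [0,0,-10],"rot": [0,0,0],"fingers": 40},{"linear": [0,0,-15],"rot": [0,0,0],"fingers": 40},{"linear": [0,0,-10],"rot": [0,0,0],"fingers": 40},{"linear": [0,0,0],"rot": [0,0,0],"fingers": 40},{"linear": [0,0,0],"rot": [0,0,0],"fingers": 40}]}}

```text
time_s: 6.3
eef_pos: [666.6, -48.4, 121.3]
tcp_rot: [2.325, 2.111, 0.001]
ft_force: [-0.6, 0.8, -1.6]
width: 50.0
```

Run:
```python
from h import *
plan(652,194,120,-5.3)
a=snap('top')['color'][130:230,180:400];b=snap('side')['color'][160:290,250:420]
cv2.imwrite('pics/lift.png',np.hstack([cv2.resize(a,(440,200)),cv2.resize(b,(340,260))[:200]]))
s=load('side');P=cloud(s);hsv=cv2.cvtColor(s['color'],40);m=(hsv[...,1]<40)&(hsv[...,2]>190)&(P[...,2]>70)&(P[...,2]<140)&(abs(P[...,1]+45)<90)&(abs(P[...,0]-667)<50)
p=P[m];A=np.c_[p[:,:2]-p[:,:2].mean(0),np.ones(len(p))];print(m.sum(),np.linalg.lstsq(A,p[:,2],rcond=None)[0])
```

```text
t 6.3 pos [666.6 -48.4 121.3] jaw -5.5 tilt 0.07 F [-0.6  0.8 -1.6] w 50.0 q6 -0.03 | turn -0.2 shift [240.  -36.9   1.2]
187 [-5.37985453e-03  3.23692953e-03  1.05420070e+02]
```

View pics/lift.png

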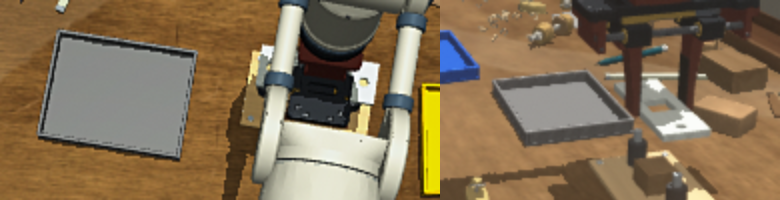

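The plate is off both dowels, held level (fit slope under 0.6%), with the small block left standing at (655,172) in the crop. Next I carry it to the grey tray.

Emit:
{"op": "send_rows", "data": {"commands": [{"linear": [15,-2,0],"rot": [0,0,0],"fingers": 40},{"linear": [30,-5,0],"rot": [0,0,0],"fingers": 40},{"linear": [35,-5,0],"rot": [0,0,0],"fingers": 40},{"linear": [40,-6,0],"rot": [0,0,0],"fingers": 40},{"linear": [40,-6,0],"rot": [0,0,0],"fingers": 40},{"linear": [35,-6,0],"rot": [0,0,0],"fingers": 40},{"linear": [30,-5,0],"rot": [0,0,0],"fingers": 40},{"linear": [15,-2,0],"rot": [0,0,0],"fingers": 40},{"linear": [0,0,20],"rot": [0,0,0],"fingers": 40},{"linear": [0,0,20],"rot": [0,0,0],"fingers": 40},{"linear": [0,0,0],"rot": [0,0,0],"fingers": 40},{"linear": [0,0,0],"rot": [0,0,0],"fingers": 40}]}}

```text
time_s: 7.6
eef_pos: [652.2, 193.8, 80.1]
tcp_rot: [-2.326, -2.111, 0.002]
ft_force: [0.6, 0.0, -1.4]
width: 49.8
```

Run:
```python
from h import *
plan(652,194,28,-5.3)
```

```text
t 7.6 pos [652.2 193.8  80.1] jaw -5.5 tilt 0.09 F [ 0.6  0.  -1.4] w 49.8 q6 0.34 | turn -0.2 shift [ 0.2 -0.1 52.1]
```

Well aligned; lower to just above the floor, then slowly to contact.

Emit:
{"op": "send_rows", "data": {"commands": [{"linear": [0,0,15],"rot": [0,0,0],"fingers": 40},{"linear": [0,0,15],"rot": [0,0,0],"fingers": 40},{"linear": [0,0,10],"rot": [0,0,0],"fingers": 40},{"linear": [0,0,6],"rot": [0,0,0],"fingers": 40},{"linear": [0,0,2],"rot": [0,0,0],"fingers": 40},{"linear": [0,0,1],"rot": [0,0,0],"fingers": 40},{"linear": [0,0,1],"rot": [0,0,0],"fingers": 40},{"linear": [0,0,1],"rot": [0,0,0],"fingers": 40},{"linear": [0,0,0],"rot": [0,0,0],"fingers": 40},{"linear": [0,0,0],"rot": [0,0,0],"fingers": 40}]}}

```text
time_s: 8.6
eef_pos: [652.7, 194.1, 29.9]
tcp_rot: [2.325, 2.112, 0.001]
ft_force: [-0.7, -0.4, -1.6]
width: 49.9
```

Emit:
{"op": "send_rows", "data": {"commands": [{"linear": [0,0,0.5],"rot": [0,0,0],"fingers": 40},{"linear": [0,0,0.5],"rot": [0,0,0],"fingers": 40},{"linear": [0,0,0.5],"rot": [0,0,0],"fingers": 40},{"linear": [0,0,0],"rot": [0,0,0],"fingers": 40},{"linear": [0,0,0],"rot": [0,0,0],"fingers": 40}]}}

```text
time_s: 9.1
eef_pos: [652.6, 194.1, 28.1]
tcp_rot: [2.326, 2.112, -0.0]
ft_force: [-0.3, 0.6, -1.9]
width: 49.5
```

Emit:
{"op": "send_rows", "data": {"commands": [{"linear": [0,0,0.4],"rot": [0,0,0],"fingers": 40},{"linear": [0,0,0.3],"rot": [0,0,0],"fingers": 40},{"linear": [0,0,0],"rot": [0,0,0],"fingers": 40},{"linear": [0,0,0],"rot": [0,0,0],"fingers": 40}]}}

```text
time_s: 9.5
eef_pos: [652.6, 194.1, 27.8]
tcp_rot: [2.326, 2.112, 0.0]
ft_force: [-0.8, -0.2, 1.4]
width: 49.5
```

Contact (Fz from -1.6 to +1.4 N). Release and rise.

Emit:
{"op": "send_rows", "data": {"commands": [{"linear": [0,0,0],"rot": [0,0,0],"fingers": 62},{"linear": [0,0,0],"rot": [0,0,0],"fingers": 70},{"linear": [0,0,0],"rot": [0,0,0],"fingers": 75},{"linear": [0,0,-10],"rot": [0,0,0],"fingers": 75},{"linear": [0,0,-20],"rot": [0,0,0],"fingers": 75},{"linear": [0,0,-30],"rot": [0,0,0],"fingers": 75},{"linear": [0,0,-35],"rot": [0,0,0],"fingers": 75},{"linear": [-20,-20,-30],"rot": [0,0,0],"fingers": 75},{"linear": [-20,-40,0],"rot": [0,0,0],"fingers": 75},{"linear": [-20,-40,0],"rot": [0,0,0],"fingers": 75},{"linear": [0,-40,0],"rot": [0,0,0],"fingers": 75},{"linear": [0,-40,0],"rot": [0,0,0],"fingers": 75}]}}

```text
time_s: 10.7
eef_pos: [466.3, 151.1, 153.4]
tcp_rot: [2.327, 2.11, 0.002]
ft_force: [-0.3, 0.0, 1.3]
width: 65.5
```

Run:
```python
from meas import *
a=snap('top');b=snap('side');P=cloud(a)
A=a['color'][130:220,190:380];B=b['color'][180:290,260:410]
cv2.imwrite('pics/after1.png',np.hstack([cv2.resize(A,(475,225)),cv2.resize(B,(307,225))]))
for s in(a,b):
    P=cloud(s);Z=cv2.medianBlur(np.nan_to_num(P[...,2]),3) if 0 else np.nan_to_num(P[...,2])
    # small block: z 26..40 within jig region
    m=(Z>24)&(Z<42)&(abs(P[...,0]-667)<35)&(abs(P[...,1]+48)<34); q=P[m][:,:2].astype(np.float32)
    r=cv2.minAreaRect(q);print('small',m.sum(),np.percentile(P[m][:,2],[25,50,75]).round(1),'mean',q.mean(0).round(1),np.round(r[0],1),np.round(r[1],1),round(r[2],1))
    hsv=cv2.cvtColor(s['color'],40);m=(hsv[...,1]<40)&(hsv[...,2]>190)&(abs(P[...,0]-652)<60)&(abs(P[...,1]-194)<85)
    p=P[m];A=np.c_[p[:,:2]-p[:,:2].mean(0),np.ones(len(p))];r=cv2.minAreaRect(p[:,:2].astype(np.float32));print('plate',m.sum(),np.linalg.lstsq(A,p[:,2],rcond=None)[0].round(4),r)
plan(667,-48,80,-5.5)
```

```text
small 241 [31.9 33.8 35.7] mean [664.8 -46.4] [665.9 -46.8] [39.9 37.8] 84.6
plate 641 [-2.2000e-02 -2.0000e-04  1.2319e+01] ((654.3258666992188, 196.77439880371094), (141.72853088378906, 54.01827621459961), 84.47232055664062)
small 228 [31.2 34.3 35.2] mean [662.6 -55.1] [665.9 -51.4] [42.1 37.6] 86.6
plate 357 [-1.98000e-02  9.00000e-04  1.28738e+01] ((656.3472900390625, 199.0487823486328), (155.10125732421875, 58.197532653808594), 84.68135070800781)
t 10.8 pos [464.2 151.9 153.2] jaw -5.4 tilt 0.03 F [ 0.8  0.5 -0. ] w 65.8 q6 0.34 | turn 0.1 shift [-179.6  221.    73. ]
```

View pics/after1.png

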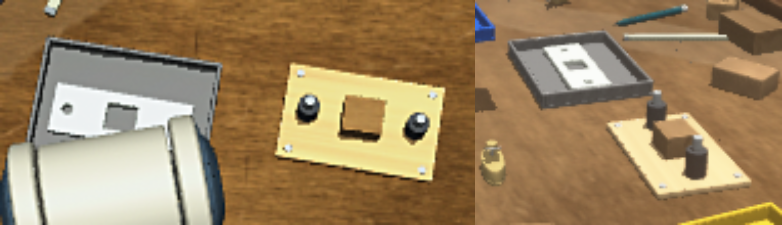

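The crop shows the plate flat in the grey tray and the small block square on the board between the posts at (362,115). Move over the small block.

Emit:
{"op": "send_rows", "data": {"commands": [{"linear": [-15,20,0],"rot": [0,0,0],"fingers": 75},{"linear": [-25,32,0],"rot": [0,0,0],"fingers": 75},{"linear": [-30,37,0],"rot": [0,0,0],"fingers": 75},{"linear": [-30,37,0],"rot": [0,0,0],"fingers": 75},{"linear": [-30,37,0],"rot": [0,0,0],"fingers": 75},{"linear": [-30,37,10],"rot": [0,0,0],"fingers": 75},{"linear": [-20,20,20],"rot": [0,0,0],"fingers": 75},{"linear": [0,0,30],"rot": [0,0,0],"fingers": 75},{"linear": [0,0,13],"rot": [0,0,0],"fingers": 75},{"linear": [0,0,0],"rot": [0,0,0],"fingers": 75},{"linear": [0,0,0],"rot": [0,0,0],"fingers": 75}]}}

```text
time_s: 11.9
eef_pos: [669.7, -48.2, 80.6]
tcp_rot: [2.324, 2.112, 0.001]
ft_force: [-0.0, -0.4, 0.2]
width: 65.6
```

Run:
```python
from h import *
plan(666.5,-48,34,-5.5)
```

```text
t 11.9 pos [669.7 -48.2  80.6] jaw -5.5 tilt 0.06 F [-0.  -0.4  0.2] w 65.6 q6 -0.03 | turn 0.0 shift [-0.1 -3.2 46.6]
```

Emit:
{"op": "send_rows", "data": {"commands": [{"linear": [0,-3,12],"rot": [0,0,0],"fingers": 75},{"linear": [0,0,15],"rot": [0,0,0],"fingers": 75},{"linear": [0,0,12],"rot": [0,0,0],"fingers": 75},{"linear": [0,0,7],"rot": [0,0,0],"fingers": 75},{"linear": [0,0,0],"rot": [0,0,0],"fingers": 75},{"linear": [0,0,0],"rot": [0,0,0],"fingers": 50},{"linear": [0,0,0],"rot": [0,0,0],"fingers": 35},{"linear": [0,0,0],"rot": [0,0,0],"fingers": 30},{"linear": [0,0,0],"rot": [0,0,0],"fingers": 30},{"linear": [0,0,0],"rot": [0,0,0],"fingers": 30},{"linear": [0,0,0],"rot": [0,0,0],"fingers": 30},{"linear": [0,0,0],"rot": [0,0,0],"fingers": 30}], "newtons": 10}}

```text
time_s: 13.1
eef_pos: [666.6, -48.4, 33.9]
tcp_rot: [2.325, 2.112, 0.001]
ft_force: [-0.6, -0.4, 2.0]
width: 36.0
```

Emit:
{"op": "send_rows", "data": {"commands": [{"linear": [0,0,-5],"rot": [0,0,0],"fingers": 30},{"linear": [0,0,-15],"rot": [0,0,0],"fingers": 30},{"linear": [0,0,-25],"rot": [0,0,0],"fingers": 30},{"linear": [0,0,-25],"rot": [0,0,0],"fingers": 30},{"linear": [0,0,-10],"rot": [0,0,0],"fingers": 30},{"linear": [-23,-3,0],"rot": [0,0,0],"fingers": 30},{"linear": [-40,-5.5,0],"rot": [0,0,0],"fingers": 30},{"linear": [-45,-6,0],"rot": [0,0,0],"fingers": 30},{"linear": [-45,-6,0],"rot": [0,0,0],"fingers": 30},{"linear": [-40,-5,0],"rot": [0,0,0],"fingers": 30},{"linear": [0,0,0],"rot": [0,0,-7.4],"fingers": 30},{"linear": [0,0,0],"rot": [0,0,0],"fingers": 30}]}}

```text
time_s: 14.3
eef_pos: [621.8, -239.4, 113.3]
tcp_rot: [-2.185, -2.256, 0.0]
ft_force: [-0.2, -0.1, -0.5]
width: 35.9
```

Run:
```python
from h import *
plan(622.7,-238,30,1.9)
```

```text
t 14.3 pos [ 621.8 -239.4  113.3] jaw 1.8 tilt 0.03 F [-0.2 -0.1 -0.5] w 35.9 q6 -0.45 | turn -0.1 shift [ 1.3  0.9 83.3]
```

Emit:
{"op": "send_rows", "data": {"commands": [{"linear": [1,1,15],"rot": [0,0,0],"fingers": 30},{"linear": [0,0,25],"rot": [0,0,0],"fingers": 30},{"linear": [0,0,20],"rot": [0,0,0],"fingers": 30},{"linear": [0,0,12],"rot": [0,0,0],"fingers": 30},{"linear": [0,0,6],"rot": [0,0,0],"fingers": 30},{"linear": [0,0,2],"rot": [0,0,0],"fingers": 30},{"linear": [0,0,0.5],"rot": [0,0,0],"fingers": 30},{"linear": [0,0,0.5],"rot": [0,0,0],"fingers": 30},{"linear": [0,0,0.5],"rot": [0,0,0],"fingers": 30},{"linear": [0,0,0],"rot": [0,0,0],"fingers": 30},{"linear": [0,0,0],"rot": [0,0,0],"fingers": 30},{"linear": [0,0,0],"rot": [0,0,0],"fingers": 30}]}}

```text
time_s: 15.5
eef_pos: [623.4, -237.1, 32.1]
tcp_rot: [2.185, 2.257, 0.0]
ft_force: [0.3, -0.2, -0.1]
width: 35.6
```

Emit:
{"op": "send_rows", "data": {"commands": [{"linear": [0,0,0.5],"rot": [0,0,0],"fingers": 30},{"linear": [0,0,0.5],"rot": [0,0,0],"fingers": 30},{"linear": [0,0,0],"rot": [0,0,0],"fingers": 30},{"linear": [0,0,0],"rot": [0,0,0],"fingers": 30}]}}

```text
time_s: 15.9
eef_pos: [623.4, -237.0, 30.8]
tcp_rot: [-2.184, -2.258, 0.0]
ft_force: [0.3, -0.1, -0.6]
width: 35.9
```

Emit:
{"op": "send_rows", "data": {"commands": [{"linear": [0,0,0.4],"rot": [0,0,0],"fingers": 30},{"linear": [0,0,0.4],"rot": [0,0,0],"fingers": 30},{"linear": [0,0,0],"rot": [0,0,0],"fingers": 30},{"linear": [0,0,0],"rot": [0,0,0],"fingers": 30}]}}

```text
time_s: 16.3
eef_pos: [623.4, -237.0, 30.1]
tcp_rot: [-2.184, -2.258, 0.0]
ft_force: [1.3, 0.4, -0.1]
width: 35.8
```

Emit:
{"op": "send_rows", "data": {"commands": [{"linear": [0,0,0.3],"rot": [0,0,0],"fingers": 30},{"linear": [0,0,0.3],"rot": [0,0,0],"fingers": 30},{"linear": [0,0,0],"rot": [0,0,0],"fingers": 30},{"linear": [0,0,0],"rot": [0,0,0],"fingers": 30}]}}

```text
time_s: 16.7
eef_pos: [623.5, -237.0, 29.8]
tcp_rot: [2.184, 2.258, 0.0]
ft_force: [-1.2, 0.8, 2.0]
width: 35.8
```

Emit:
{"op": "send_rows", "data": {"commands": [{"linear": [0,0,0],"rot": [0,0,0],"fingers": 50},{"linear": [0,0,0],"rot": [0,0,0],"fingers": 70},{"linear": [0,0,0],"rot": [0,0,0],"fingers": 75},{"linear": [0,0,-10],"rot": [0,0,0],"fingers": 75},{"linear": [0,0,-30],"rot": [0,0,0],"fingers": 75},{"linear": [0,0,-35],"rot": [0,0,7.9],"fingers": 75},{"linear": [0,0,-25],"rot": [0,0,7.9],"fingers": 75},{"linear": [0,0,0],"rot": [0,0,7.9],"fingers": 75},{"linear": [-3,-40,0],"rot": [0,0,0],"fingers": 75},{"linear": [-3,-45,0],"rot": [0,0,0],"fingers": 75},{"linear": [-4,-45,0],"rot": [0,0,0],"fingers": 75},{"linear": [-4,-45,0],"rot": [0,0,0],"fingers": 75}]}}

```text
time_s: 17.9
eef_pos: [454.3, -184.5, 130.1]
tcp_rot: [2.601, 1.761, 0.0]
ft_force: [0.1, 0.1, 0.7]
width: 65.6
```

Emit:
{"op": "send_rows", "data": {"commands": [{"linear": [0,0,0],"rot": [0,0,0],"fingers": 75},{"linear": [0,0,20],"rot": [0,0,0],"fingers": 75},{"linear": [0,0,20],"rot": [0,0,0],"fingers": 75},{"linear": [0,0,0],"rot": [0,0,0],"fingers": 75},{"linear": [0,0,0],"rot": [0,0,0],"fingers": 75}]}}

```text
time_s: 18.4
eef_pos: [456.2, -185.1, 90.3]
tcp_rot: [2.601, 1.761, 0.0]
ft_force: [-0.2, 0.4, 0.4]
width: 66.0
```

Run:
```python
from h import *
plan(455.5,-184,27,-22)
s=snap('side');P=cloud(s);m=(abs(P[...,0]-623)<50)&(abs(P[...,1]+240)<40)&(P[...,2]>22)&(P[...,2]<45)
q=P[m][:,:2].astype(np.float32);print(m.sum(),np.median(P[m][:,2]),cv2.minAreaRect(q))
cv2.imwrite('pics/after2.png',s['color'][170:380,180:480])
```

```text
t 18.4 pos [ 456.2 -185.1   90.3] jaw -21.8 tilt 0.01 F [-0.2  0.4  0.4] w 66.0 q6 -0.07 | turn 0.2 shift [ 0.8 -1.1 63.3]
388 30.364324019828388 ((623.1761474609375, -238.92042541503906), (37.476585388183594, 44.80584716796875), 3.2104220390319824)
```

View pics/after2.png

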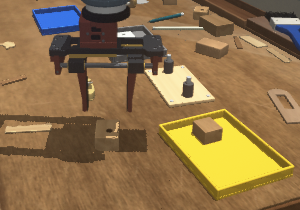

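The small block sits flat in the yellow tray (crop 207,130), and the gripper stands over the bored block. Descend and grip.

Emit:
{"op": "send_rows", "data": {"commands": [{"linear": [0,-1,15],"rot": [0,0,0],"fingers": 75},{"linear": [0,0,20],"rot": [0,0,0],"fingers": 75},{"linear": [0,0,20],"rot": [0,0,0],"fingers": 75},{"linear": [0,0,8],"rot": [0,0,0],"fingers": 75},{"linear": [0,0,0],"rot": [0,0,0],"fingers": 75},{"linear": [0,0,0],"rot": [0,0,0],"fingers": 55},{"linear": [0,0,0],"rot": [0,0,0],"fingers": 40},{"linear": [0,0,0],"rot": [0,0,0],"fingers": 35},{"linear": [0,0,0],"rot": [0,0,0],"fingers": 35},{"linear": [0,0,0],"rot": [0,0,0],"fingers": 35},{"linear": [0,0,0],"rot": [0,0,0],"fingers": 35},{"linear": [0,0,0],"rot": [0,0,0],"fingers": 35}], "newtons": 10}}

```text
time_s: 19.65
eef_pos: [455.3, -184.8, 27.5]
tcp_rot: [2.6, 1.76, 0.001]
ft_force: [0.4, 0.0, 5.8]
width: 41.4
```

Emit:
{"op": "send_rows", "data": {"commands": [{"linear": [0,0,-5],"rot": [0,0,0],"fingers": 35},{"linear": [0,0,-15],"rot": [0,0,0],"fingers": 35},{"linear": [0,0,-30],"rot": [0,0,0],"fingers": 35},{"linear": [0,0,-30],"rot": [0,0,0],"fingers": 35},{"linear": [-8,26,0],"rot": [0,0,0],"fingers": 35},{"linear": [-13,42,0],"rot": [0,0,0],"fingers": 35},{"linear": [-13,42,0],"rot": [0,0,0],"fingers": 35},{"linear": [-13,42,0],"rot": [0,0,0],"fingers": 35},{"linear": [-13,42,0],"rot": [0,0,0],"fingers": 35},{"linear": [-4,14,0],"rot": [0,0,-7.9],"fingers": 35},{"linear": [0,0,0],"rot": [0,0,-7.9],"fingers": 35},{"linear": [0,0,0],"rot": [0,0,-7.9],"fingers": 35}]}}

```text
time_s: 20.85
eef_pos: [624.3, -321.7, 106.3]
tcp_rot: [-2.178, -2.263, 0.0]
ft_force: [1.0, 0.6, 0.4]
width: 42.3
```

Emit:
{"op": "send_rows", "data": {"commands": [{"linear": [0,0,0],"rot": [0,0,0],"fingers": 35},{"linear": [0,0,0],"rot": [0,0,0],"fingers": 35}]}}

```text
time_s: 21.05
eef_pos: [624.1, -321.3, 106.9]
tcp_rot: [-2.189, -2.254, 0.0]
ft_force: [-0.3, -0.7, -0.5]
width: 42.0
```

Run:
```python
from h import *
plan(625.4,-322,33,1.9)
```

```text
t 21.05 pos [ 624.1 -321.3  106.9] jaw 1.7 tilt 0.0 F [-0.3 -0.7 -0.5] w 42.0 q6 -0.55 | turn -0.2 shift [-0.8  1.3 73.9]
```

Emit:
{"op": "send_rows", "data": {"commands": [{"linear": [-1,1,15],"rot": [0,0,0],"fingers": 35},{"linear": [0,0,25],"rot": [0,0,0],"fingers": 35},{"linear": [0,0,18],"rot": [0,0,0],"fingers": 35},{"linear": [0,0,10],"rot": [0,0,0],"fingers": 35},{"linear": [0,0,4],"rot": [0,0,0],"fingers": 35},{"linear": [0,0,1],"rot": [0,0,0],"fingers": 35},{"linear": [0,0,0.5],"rot": [0,0,0],"fingers": 35},{"linear": [0,0,0],"rot": [0,0,0],"fingers": 35},{"linear": [0,0,0],"rot": [0,0,0],"fingers": 35},{"linear": [0,0,0],"rot": [0,0,0],"fingers": 35}]}}

```text
time_s: 22.05
eef_pos: [625.5, -322.4, 33.8]
tcp_rot: [2.184, 2.257, 0.0]
ft_force: [0.7, -0.7, -0.0]
width: 42.1
```

Emit:
{"op": "send_rows", "data": {"commands": [{"linear": [0,0,0.5],"rot": [0,0,0],"fingers": 35},{"linear": [0,0,0],"rot": [0,0,0],"fingers": 35},{"linear": [0,0,0],"rot": [0,0,0],"fingers": 35}]}}

```text
time_s: 22.35
eef_pos: [625.1, -322.3, 32.5]
tcp_rot: [-2.185, -2.258, 0.0]
ft_force: [0.3, -0.2, -1.1]
width: 41.9
```

Emit:
{"op": "send_rows", "data": {"commands": [{"linear": [0,0,0.4],"rot": [0,0,0],"fingers": 35},{"linear": [0,0,0.4],"rot": [0,0,0],"fingers": 35},{"linear": [0,0,0],"rot": [0,0,0],"fingers": 35},{"linear": [0,0,0],"rot": [0,0,0],"fingers": 35}]}}

```text
time_s: 22.75
eef_pos: [625.1, -322.3, 31.7]
tcp_rot: [-2.185, -2.258, 0.0]
ft_force: [-0.9, -0.1, 0.1]
width: 42.1
```

Emit:
{"op": "send_rows", "data": {"commands": [{"linear": [0,0,0.4],"rot": [0,0,0],"fingers": 35},{"linear": [0,0,0],"rot": [0,0,0],"fingers": 35},{"linear": [0,0,0],"rot": [0,0,0],"fingers": 35}]}}

```text
time_s: 23.05
eef_pos: [625.2, -322.3, 31.6]
tcp_rot: [2.184, 2.258, 0.0]
ft_force: [-0.9, -0.4, 1.4]
width: 42.0
```

Emit:
{"op": "send_rows", "data": {"commands": [{"linear": [0,0,0.3],"rot": [0,0,0],"fingers": 35},{"linear": [0,0,0],"rot": [0,0,0],"fingers": 35},{"linear": [0,0,0],"rot": [0,0,0],"fingers": 35}]}}

```text
time_s: 23.35
eef_pos: [625.2, -322.3, 31.6]
tcp_rot: [2.184, 2.257, 0.0]
ft_force: [-2.4, 1.4, 3.9]
width: 42.5
```

Emit:
{"op": "send_rows", "data": {"commands": [{"linear": [0,0,0],"rot": [0,0,0],"fingers": 55},{"linear": [0,0,0],"rot": [0,0,0],"fingers": 70},{"linear": [0,0,0],"rot": [0,0,0],"fingers": 75},{"linear": [0,0,-10],"rot": [0,0,0],"fingers": 75},{"linear": [0,0,-30],"rot": [0,0,0],"fingers": 75},{"linear": [0,0,-35],"rot": [0,0,0],"fingers": 75},{"linear": [0,0,-25],"rot": [0,0,0],"fingers": 75},{"linear": [0,0,0],"rot": [0,0,0],"fingers": 70}]}}

```text
time_s: 24.15
eef_pos: [627.1, -323.3, 137.9]
tcp_rot: [2.178, 2.251, 0.004]
ft_force: [0.3, -0.1, 0.8]
width: 62.3
```

Run:
```python
from meas import *
for v in('top','side'):
    s=snap(v);P=cloud(s);hsv=cv2.cvtColor(s['color'],40).astype(int);H,S,V=[hsv[...,i] for i in range(3)]
    for n,m,h in(('plane',P[...,2]>8,None),('planecol',(H>=20)&(S>80)&(V>(150 if v=='top' else 130)),16),('pencil',((H<7)|(H>170))&(S>110)|((S<70)&(V>120)),5)):
        x0,y0,x1,y1=roi[v][n[:5] if n!='pencil' else n];k=np.zeros(m.shape,bool);k[y0:y1,x0:x1]=m[y0:y1,x0:x1]
        if n=='plane':
            k&=cv2.morphologyEx(k.astype(np.uint8),cv2.MORPH_OPEN,np.ones((3,3)))>0
        c=np.argwhere(k)[:,::-1];q=P[k][:,:2] if h is None else ray(s,c,h)[:,:2]
        w,V_=np.linalg.eigh(np.cov(q.T));a=V_[:,1];pr=(q-q.mean(0))@V_
        mid=q.mean(0)+V_@((pr.max(0)+pr.min(0))/2)
        print(v,n,k.sum(),'mean',q.mean(0).round(1),'mid',mid.round(1),'ext',np.ptp(pr,axis=0).round(1),'axis',(np.degrees(np.arctan2(a[1],a[0]))%180).round(1))
    m=(abs(P[...,0]-624)<66)&(abs(P[...,1]+280)<86)&(P[...,2]>22)&(P[...,2]<45)
    k,l,st,_=cv2.connectedComponentsWithStats(m.astype(np.uint8))
    for i in range(1,k):
        if st[i,4]>80: print('  yellow obj',st[i,4],np.median(P[l==i][:,2]).round(1),[np.round(x,1) for x in cv2.minAreaRect(P[l==i][:,:2].astype(np.float32))])
cv2.imwrite('pics/p3.png',cv2.resize(load('side')['color'][240:380,300:500],(600,420)))
plan(474.5,-12,90,-7.5)
```

```text
top plane 175 mean [473.5 -11.4] mid [474.4 -12.4] ext [23.2 52.6] axis 80.1
top planecol 105 mean [475.2 -11.2] mid [475.  -10.8] ext [23.3 54.9] axis 80.8
top pencil 192 mean [457.3 216.6] mid [456.9 215.2] ext [  9.4 131.5] axis 76.6
  yellow obj 246 29.9 [array([ 622.9, -234.7]), array([35.9, 41.2]), np.float64(2.7)]
  yellow obj 110 32.0 [array([ 631.1, -296.7]), array([22.5, 49. ]), np.float64(56.5)]
side plane 173 mean [473.1 -21.2] mid [474.  -18.8] ext [23.3 50.4] axis 80.5
side planecol 167 mean [472.8 -23.8] mid [473.1 -20.6] ext [24.  90.4] axis 76.6
side pencil 81 mean [457.9 213.1] mid [458.8 216.3] ext [  8.  137.8] axis 76.5
  yellow obj 388 30.5 [array([ 623. , -239.8]), array([37. , 41.8]), np.float64(1.2)]
  yellow obj 830 33.3 [array([ 624.9, -324.8]), array([43. , 57.7]), np.float64(1.9)]
t 24.25 pos [ 625.5 -322.4  131.9] jaw 1.9 tilt 0.1 F [ 0.5 -0.4 -1.8] w 61.5 q6 -0.56 | turn 9.4 shift [ 288.1 -190.3   41.4]
```

View pics/p3.png

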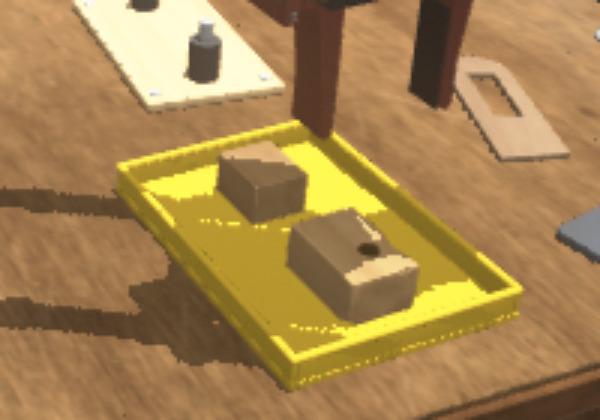

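Both blocks stand flat and apart in the yellow tray (crop: 262,180 and 353,265). Next, the thumb plane.

Emit:
{"op": "send_rows", "data": {"commands": [{"linear": [0,0,0],"rot": [0,0,5.8],"fingers": 65},{"linear": [0,0,0],"rot": [0,0,5.8],"fingers": 65},{"linear": [20,-14,0],"rot": [0,0,0],"fingers": 65},{"linear": [37,-27,0],"rot": [0,0,0],"fingers": 65},{"linear": [37,-27,0],"rot": [0,0,0],"fingers": 65},{"linear": [37,-27,0],"rot": [0,0,0],"fingers": 65},{"linear": [37,-27,0],"rot": [0,0,0],"fingers": 65},{"linear": [37,-27,0],"rot": [0,0,0],"fingers": 65},{"linear": [37,-27,0],"rot": [0,0,0],"fingers": 65},{"linear": [37,-25,0],"rot": [0,0,0],"fingers": 65},{"linear": [0,0,20],"rot": [0,0,0],"fingers": 65},{"linear": [0,0,30],"rot": [0,0,0],"fingers": 65}]}}

```text
time_s: 25.45
eef_pos: [474.1, -12.0, 80.8]
tcp_rot: [2.398, 2.028, 0.002]
ft_force: [1.2, 0.2, -0.5]
width: 57.2
```

Emit:
{"op": "send_rows", "data": {"commands": [{"linear": [0,0,0],"rot": [0,0,0],"fingers": 65},{"linear": [0,0,0],"rot": [0,0,0],"fingers": 65}]}}

```text
time_s: 25.65
eef_pos: [473.0, -13.3, 79.6]
tcp_rot: [-2.4, -2.024, 0.004]
ft_force: [0.6, -0.3, -0.2]
width: 57.4
```

Run:
```python
from h import *
plan(474.5,-13.5,25,-9.7)
```

```text
t 25.65 pos [473.  -13.3  79.6] jaw -9.7 tilt 0.21 F [ 0.6 -0.3 -0.2] w 57.4 q6 0.07 | turn -0.0 shift [ 0.1  1.7 54.6]
```

Emit:
{"op": "send_rows", "data": {"commands": [{"linear": [0,1.5,15],"rot": [0,0,0],"fingers": 65},{"linear": [0,0,20],"rot": [0,0,0],"fingers": 65},{"linear": [0,0,14],"rot": [0,0,0],"fingers": 65},{"linear": [0,0,5],"rot": [0,0,0],"fingers": 65},{"linear": [0,0,0],"rot": [0,0,0],"fingers": 65},{"linear": [0,0,0],"rot": [0,0,0],"fingers": 45},{"linear": [0,0,0],"rot": [0,0,0],"fingers": 30},{"linear": [0,0,0],"rot": [0,0,0],"fingers": 20},{"linear": [0,0,0],"rot": [0,0,0],"fingers": 18},{"linear": [0,0,0],"rot": [0,0,0],"fingers": 18},{"linear": [0,0,0],"rot": [0,0,0],"fingers": 18},{"linear": [0,0,0],"rot": [0,0,0],"fingers": 18}], "newtons": 12}}

```text
time_s: 26.85
eef_pos: [475.7, -13.6, 27.4]
tcp_rot: [2.401, 2.025, 0.0]
ft_force: [-1.5, -0.2, 4.0]
width: 23.9
```

Run:
```python
from h import *
plan(474.5,-13.5,25,-9.7)
```

```text
t 26.85 pos [475.7 -13.6  27.4] jaw -9.7 tilt 0.02 F [-1.5 -0.2  4. ] w 23.9 q6 0.07 | turn -0.0 shift [-0.1 -1.2  2.4]
```

Emit:
{"op": "send_rows", "data": {"commands": [{"linear": [0,0,0],"rot": [0,0,0],"fingers": 15},{"linear": [0,0,-5],"rot": [0,0,0],"fingers": 15},{"linear": [0,0,-15],"rot": [0,0,0],"fingers": 15},{"linear": [0,0,-25],"rot": [0,0,0],"fingers": 15},{"linear": [0,0,-25],"rot": [0,0,0],"fingers": 15},{"linear": [0,0,-10],"rot": [0,0,0],"fingers": 15},{"linear": [20,-2,0],"rot": [0,0,0],"fingers": 15},{"linear": [35,-4,0],"rot": [0,0,0],"fingers": 15},{"linear": [40,-4,0],"rot": [0,0,0],"fingers": 15},{"linear": [40,-5,0],"rot": [0,0,0],"fingers": 15},{"linear": [40,-5,0],"rot": [0,0,0],"fingers": 15},{"linear": [40,-5,0],"rot": [0,0,0],"fingers": 15}], "newtons": 20}}

```text
time_s: 28.05
eef_pos: [486.9, 204.1, 106.9]
tcp_rot: [2.402, 2.025, -0.0]
ft_force: [0.2, -0.0, -1.5]
width: 23.6
```

Emit:
{"op": "send_rows", "data": {"commands": [{"linear": [40,-5,0],"rot": [0,0,0],"fingers": 15},{"linear": [40,-5,0],"rot": [0,0,0],"fingers": 15},{"linear": [40,-4,0],"rot": [0,0,0],"fingers": 15},{"linear": [40,-4,0],"rot": [0,0,0],"fingers": 15},{"linear": [35,-3,0],"rot": [0,0,0],"fingers": 15},{"linear": [20,-2,0],"rot": [0,0,0],"fingers": 15},{"linear": [20,-1,0],"rot": [0,0,-4],"fingers": 15},{"linear": [0,0,0],"rot": [0,0,-3.8],"fingers": 15},{"linear": [0,0,0],"rot": [0,0,0],"fingers": 15},{"linear": [0,0,0],"rot": [0,0,0],"fingers": 15},{"linear": [0,0,0],"rot": [0,0,0],"fingers": 15}]}}

```text
time_s: 29.15
eef_pos: [503.3, 437.7, 107.0]
tcp_rot: [2.26, 2.182, -0.0]
ft_force: [-0.4, -0.8, -1.2]
width: 23.6
```

Run:
```python
from h import *
plan(503.5,437.7,31.5,-1.9)
a=snap('top');b=snap('side');A=a['color'][160:280,70:250];B=b['color'][120:260,180:320]
cv2.imwrite('pics/p4.png',np.hstack([cv2.resize(A,(450,300)),cv2.resize(B,(300,300))]))
hsv=cv2.cvtColor(b['color'],40).astype(int);k=((abs(hsv[...,0]-112)<14)&(hsv[...,1]>120)).astype(np.uint8);n,l,st,_=cv2.connectedComponentsWithStats(k);i=1+st[1:,4].argmax()
c=cv2.findContours((l==i).astype(np.uint8),0,2)[0][0].reshape(-1,2);top=c[c[:,1]<np.percentile(c[:,1],50)]
h=cv2.convexHull(c).reshape(-1,2);print([(tuple(u),ray(b,u,18)[0,:2].round(0).tolist()) for u in cv2.approxPolyDP(h,4,True).reshape(-1,2)])
```

```text
t 29.15 pos [503.3 437.7 107. ] jaw -2.0 tilt 0.01 F [-0.4 -0.8 -1.2] w 23.6 q6 0.7 | turn -0.1 shift [-0.   0.2 75.5]
[((np.int32(269), np.int32(193)), [592.0, 349.0]), ((np.int32(268), np.int32(199)), [575.0, 304.0]), ((np.int32(222), np.int32(204)), [445.0, 315.0]), ((np.int32(213), np.int32(180)), [461.0, 527.0]), ((np.int32(254), np.int32(175)), [596.0, 526.0])]
```

View pics/p4.png

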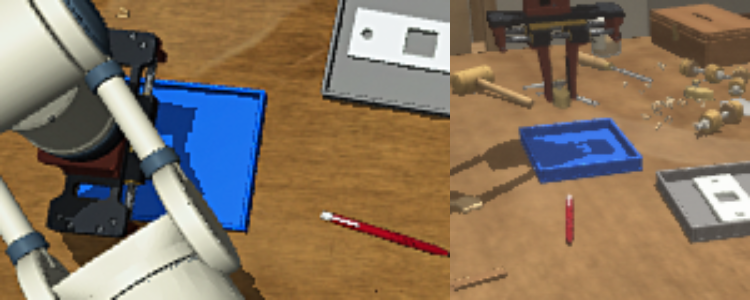

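The plane is held between the jaws (side crop 560,95) over the blue tray. The far rim is at y≈526, so the centre y≈436 agrees with my placing target. Lower slowly.

Emit:
{"op": "send_rows", "data": {"commands": [{"linear": [0,0,15],"rot": [0,0,0],"fingers": 15},{"linear": [0,0,25],"rot": [0,0,0],"fingers": 15},{"linear": [0,0,18],"rot": [0,0,0],"fingers": 15},{"linear": [0,0,10],"rot": [0,0,0],"fingers": 15},{"linear": [0,0,4],"rot": [0,0,0],"fingers": 15},{"linear": [0,0,1],"rot": [0,0,0],"fingers": 15},{"linear": [0,0,0.5],"rot": [0,0,0],"fingers": 15},{"linear": [0,0,0],"rot": [0,0,0],"fingers": 15},{"linear": [0,0,0],"rot": [0,0,0],"fingers": 15},{"linear": [0,0,0],"rot": [0,0,0],"fingers": 15}]}}

```text
time_s: 30.25
eef_pos: [503.5, 438.4, 34.2]
tcp_rot: [2.258, 2.184, 0.002]
ft_force: [-0.9, -0.6, 0.0]
width: 23.5
```

Emit:
{"op": "send_rows", "data": {"commands": [{"linear": [0,0,0.5],"rot": [0,0,0],"fingers": 15},{"linear": [0,0,0.5],"rot": [0,0,0],"fingers": 15},{"linear": [0,0,0],"rot": [0,0,0],"fingers": 15},{"linear": [0,0,0],"rot": [0,0,0],"fingers": 15}]}}

```text
time_s: 30.65
eef_pos: [503.1, 438.2, 32.4]
tcp_rot: [-2.258, -2.184, 0.0]
ft_force: [-0.6, 0.0, -1.4]
width: 23.5
```

Emit:
{"op": "send_rows", "data": {"commands": [{"linear": [0,0,0.4],"rot": [0,0,0],"fingers": 15},{"linear": [0,0,0.4],"rot": [0,0,0],"fingers": 15},{"linear": [0,0,0],"rot": [0,0,0],"fingers": 15},{"linear": [0,0,0],"rot": [0,0,0],"fingers": 15}]}}

```text
time_s: 31.05
eef_pos: [503.2, 438.2, 31.7]
tcp_rot: [-2.258, -2.184, 0.0]
ft_force: [0.5, -0.3, -1.5]
width: 23.6
```

Emit:
{"op": "send_rows", "data": {"commands": [{"linear": [0,0,0.4],"rot": [0,0,0],"fingers": 15},{"linear": [0,0,0],"rot": [0,0,0],"fingers": 15},{"linear": [0,0,0],"rot": [0,0,0],"fingers": 15}]}}

```text
time_s: 31.35
eef_pos: [503.2, 438.2, 31.5]
tcp_rot: [2.258, 2.184, 0.0]
ft_force: [0.1, -0.5, -0.2]
width: 23.6
```

Emit:
{"op": "send_rows", "data": {"commands": [{"linear": [0,0,0.3],"rot": [0,0,0],"fingers": 15},{"linear": [0,0,0.2],"rot": [0,0,0],"fingers": 15},{"linear": [0,0,0],"rot": [0,0,0],"fingers": 15},{"linear": [0,0,0],"rot": [0,0,0],"fingers": 15}]}}

```text
time_s: 31.75
eef_pos: [503.3, 438.3, 31.5]
tcp_rot: [2.258, 2.184, 0.001]
ft_force: [-2.3, -2.1, 4.2]
width: 23.6
```

Emit:
{"op": "send_rows", "data": {"commands": [{"linear": [0,0,0],"rot": [0,0,0],"fingers": 35},{"linear": [0,0,0],"rot": [0,0,0],"fingers": 50},{"linear": [0,0,0],"rot": [0,0,0],"fingers": 52},{"linear": [0,0,-10],"rot": [0,0,0],"fingers": 52},{"linear": [0,0,-30],"rot": [0,0,0],"fingers": 52},{"linear": [0,0,-35],"rot": [0,0,0],"fingers": 52},{"linear": [0,0,-10],"rot": [0,0,5.7],"fingers": 52},{"linear": [-20,0,0],"rot": [0,0,5.7],"fingers": 52},{"linear": [-40,1,0],"rot": [0,0,0],"fingers": 52},{"linear": [-45,2,0],"rot": [0,0,0],"fingers": 52},{"linear": [-45,2,0],"rot": [0,0,0],"fingers": 52},{"linear": [-45,2,0],"rot": [0,0,0],"fingers": 52}]}}

```text
time_s: 32.95
eef_pos: [466.7, 245.1, 116.6]
tcp_rot: [2.463, 1.949, 0.002]
ft_force: [0.8, -1.1, 0.6]
width: 45.5
```

Emit:
{"op": "send_rows", "data": {"commands": [{"linear": [-32,0,0],"rot": [0,0,0],"fingers": 45},{"linear": [0,0,25],"rot": [0,0,0],"fingers": 45},{"linear": [0,0,25],"rot": [0,0,0],"fingers": 45},{"linear": [0,0,0],"rot": [0,0,0],"fingers": 45},{"linear": [0,0,0],"rot": [0,0,0],"fingers": 45},{"linear": [0,0,0],"rot": [0,0,0],"fingers": 45}]}}

```text
time_s: 33.55
eef_pos: [460.5, 215.9, 67.7]
tcp_rot: [2.463, 1.949, 0.004]
ft_force: [0.8, -0.3, 0.7]
width: 39.6
```

Run:
```python
from h import *
plan(457.5,215.7,24,-13.4)
s=snap('side');P=cloud(s);cv2.imwrite('pics/p5.png',cv2.resize(s['color'][150:260,190:330],(560,440)))
```

```text
t 33.55 pos [460.5 215.9  67.7] jaw -13.3 tilt 0.14 F [ 0.8 -0.3  0.7] w 39.6 q6 0.6 | turn 0.1 shift [-0.9 -3.  43.7]
```

View pics/p5.png

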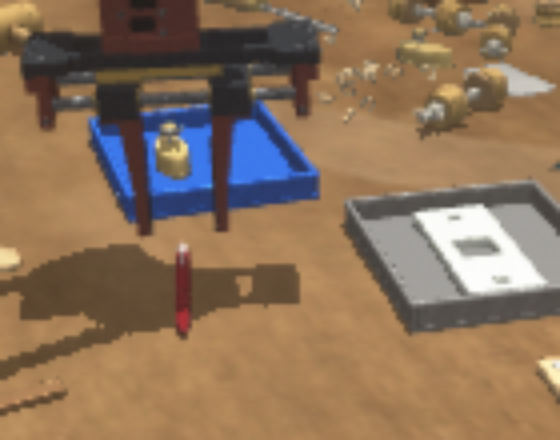

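The plane stands upright in the blue tray (172,155), and the jaws straddle the pencil line (183,290). Descend.

Emit:
{"op": "send_rows", "data": {"commands": [{"linear": [-1,-3,15],"rot": [0,0,0],"fingers": 45},{"linear": [0,0,15],"rot": [0,0,0],"fingers": 45},{"linear": [0,0,9],"rot": [0,0,0],"fingers": 45},{"linear": [0,0,3],"rot": [0,0,0],"fingers": 45},{"linear": [0,0,0],"rot": [0,0,0],"fingers": 45},{"linear": [0,0,0],"rot": [0,0,0],"fingers": 45},{"linear": [0,0,0],"rot": [0,0,0],"fingers": 45}]}}

```text
time_s: 34.3
eef_pos: [456.6, 215.1, 23.7]
tcp_rot: [2.464, 1.949, 0.0]
ft_force: [0.0, 0.4, 0.1]
width: 39.6
```

Emit:
{"op": "send_rows", "data": {"commands": [{"linear": [0,0.5,0],"rot": [0,0,0],"fingers": 30},{"linear": [0,0,0],"rot": [0,0,0],"fingers": 15},{"linear": [0,0,0],"rot": [0,0,0],"fingers": 5},{"linear": [0,0,0],"rot": [0,0,0],"fingers": 3},{"linear": [0,0,0],"rot": [0,0,0],"fingers": 3},{"linear": [0,0,0],"rot": [0,0,0],"fingers": 3},{"linear": [0,0,0],"rot": [0,0,0],"fingers": 3}], "newtons": 8}}

```text
time_s: 35.0
eef_pos: [457.1, 214.9, 23.9]
tcp_rot: [2.464, 1.949, 0.0]
ft_force: [0.6, 0.9, 0.2]
width: 9.5
```

Emit:
{"op": "send_rows", "data": {"commands": [{"linear": [0,0,-5],"rot": [0,0,0],"fingers": 3},{"linear": [0,0,-15],"rot": [0,0,0],"fingers": 3},{"linear": [0,0,-25],"rot": [0,0,0],"fingers": 3},{"linear": [0,0,-25],"rot": [0,0,0],"fingers": 3},{"linear": [0,0,-10],"rot": [0,0,0],"fingers": 3},{"linear": [20,3,0],"rot": [0,0,0],"fingers": 3},{"linear": [35,6,0],"rot": [0,0,0],"fingers": 3},{"linear": [42,8,0],"rot": [0,0,0],"fingers": 3},{"linear": [42,8,0],"rot": [0,0,0],"fingers": 3},{"linear": [42,8,0],"rot": [0,0,0],"fingers": 3},{"linear": [36,7,0],"rot": [0,0,0],"fingers": 3},{"linear": [20.5,3.5,0],"rot": [0,0,0],"fingers": 3}]}}

```text
time_s: 36.2
eef_pos: [554.3, 438.4, 103.0]
tcp_rot: [-2.462, -1.95, 0.001]
ft_force: [0.4, 0.2, 0.0]
width: 9.3
```

Emit:
{"op": "send_rows", "data": {"commands": [{"linear": [0,0,0],"rot": [0,0,-5.7],"fingers": 3},{"linear": [0,0,0],"rot": [0,0,-5.7],"fingers": 3},{"linear": [0,0,0],"rot": [0,0,0],"fingers": 3},{"linear": [0,0,0],"rot": [0,0,0],"fingers": 3}]}}

```text
time_s: 36.6
eef_pos: [554.0, 436.0, 103.7]
tcp_rot: [-2.261, -2.181, 0.0]
ft_force: [-0.1, -0.1, 0.4]
width: 9.6
```

Run:
```python
from h import *
plan(554,436,29.5,-1.9)
a=snap('top');b=snap('side');A=a['color'][160:280,70:250];B=b['color'][120:220,180:300]
cv2.imwrite('pics/p6.png',np.hstack([cv2.resize(A,(420,280)),cv2.resize(B,(336,280))]))
```

```text
t 36.6 pos [554.  436.  103.7] jaw -2.1 tilt 0.02 F [-0.1 -0.1  0.4] w 9.6 q6 0.65 | turn -0.2 shift [ 0.   0.  74.2]
```

View pics/p6.png

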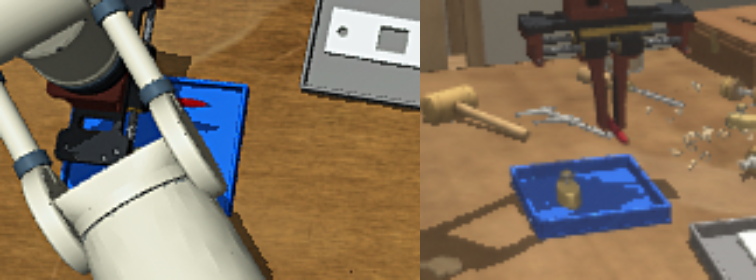

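Pencil is held level over the clear side of the tray. Lower.

Emit:
{"op": "send_rows", "data": {"commands": [{"linear": [0,0,15],"rot": [0,0,0],"fingers": 3},{"linear": [0,0,25],"rot": [0,0,0],"fingers": 3},{"linear": [0,0,18],"rot": [0,0,0],"fingers": 3},{"linear": [0,0,10],"rot": [0,0,0],"fingers": 3},{"linear": [0,0,4],"rot": [0,0,0],"fingers": 3},{"linear": [0,0,1],"rot": [0,0,0],"fingers": 3},{"linear": [0,0,0.5],"rot": [0,0,0],"fingers": 3},{"linear": [0,0,0],"rot": [0,0,0],"fingers": 3},{"linear": [0,0,0],"rot": [0,0,0],"fingers": 3},{"linear": [0,0,0],"rot": [0,0,0],"fingers": 3}]}}

```text
time_s: 37.7
eef_pos: [554.3, 436.2, 31.0]
tcp_rot: [2.258, 2.184, 0.002]
ft_force: [1.0, -0.1, 0.3]
width: 9.7
```

Emit:
{"op": "send_rows", "data": {"commands": [{"linear": [0,0,0.5],"rot": [0,0,0],"fingers": 3},{"linear": [0,0,0.5],"rot": [0,0,0],"fingers": 3},{"linear": [0,0,0],"rot": [0,0,0],"fingers": 3},{"linear": [0,0,0],"rot": [0,0,0],"fingers": 3}]}}

```text
time_s: 38.1
eef_pos: [554.0, 436.0, 29.2]
tcp_rot: [2.258, 2.184, -0.0]
ft_force: [-0.8, 0.3, -0.3]
width: 9.2
```

Emit:
{"op": "send_rows", "data": {"commands": [{"linear": [0,0,0.5],"rot": [0,0,0],"fingers": 3},{"linear": [0,0,0.5],"rot": [0,0,0],"fingers": 3},{"linear": [0,0,0],"rot": [0,0,0],"fingers": 3},{"linear": [0,0,0],"rot": [0,0,0],"fingers": 3}]}}

```text
time_s: 38.5
eef_pos: [554.1, 436.0, 28.3]
tcp_rot: [-2.258, -2.184, 0.0]
ft_force: [0.6, 0.0, 0.1]
width: 9.8
```

Emit:
{"op": "send_rows", "data": {"commands": [{"linear": [0,0,0.3],"rot": [0,0,0],"fingers": 3},{"linear": [0,0,0.2],"rot": [0,0,0],"fingers": 3},{"linear": [0,0,0],"rot": [0,0,0],"fingers": 3},{"linear": [0,0,0],"rot": [0,0,0],"fingers": 3}]}}

```text
time_s: 38.9
eef_pos: [554.1, 436.0, 27.9]
tcp_rot: [2.258, 2.184, 0.0]
ft_force: [-0.6, 0.5, 0.3]
width: 9.7
```

Emit:
{"op": "send_rows", "data": {"commands": [{"linear": [0,0,0.3],"rot": [0,0,0],"fingers": 3},{"linear": [0,0,0],"rot": [0,0,0],"fingers": 3},{"linear": [0,0,0],"rot": [0,0,0],"fingers": 3}]}}

```text
time_s: 39.2
eef_pos: [554.1, 436.0, 27.9]
tcp_rot: [2.258, 2.184, 0.0]
ft_force: [-0.5, -0.4, 2.5]
width: 9.7
```

Emit:
{"op": "send_rows", "data": {"commands": [{"linear": [0,0,0],"rot": [0,0,0],"fingers": 14},{"linear": [0,0,0],"rot": [0,0,0],"fingers": 20},{"linear": [0,0,0],"rot": [0,0,0],"fingers": 26},{"linear": [0,0,0],"rot": [0,0,0],"fingers": 28},{"linear": [0,0,-8],"rot": [0,0,0],"fingers": 28},{"linear": [0,0,-25],"rot": [0,0,0],"fingers": 28},{"linear": [0,0,-40],"rot": [0,0,0],"fingers": 28},{"linear": [0,0,-45],"rot": [0,0,0],"fingers": 28},{"linear": [0,-45,-10],"rot": [0,0,0],"fingers": 28},{"linear": [10,-45,0],"rot": [0,0,0],"fingers": 28},{"linear": [30,-35,0],"rot": [0,0,0],"fingers": 28},{"linear": [40,-30,0],"rot": [0,0,0],"fingers": 28}]}}

```text
time_s: 40.4
eef_pos: [400.6, 521.1, 157.4]
tcp_rot: [2.26, 2.182, 0.003]
ft_force: [1.1, 1.2, 0.4]
width: 24.8
```

Emit:
{"op": "send_rows", "data": {"commands": [{"linear": [40,-30,0],"rot": [0,0,0],"fingers": 28},{"linear": [40,-20,0],"rot": [0,0,0],"fingers": 28},{"linear": [0,0,0],"rot": [0,0,0],"fingers": 28},{"linear": [0,0,0],"rot": [0,0,0],"fingers": 28}]}}

```text
time_s: 40.8
eef_pos: [353.8, 603.4, 155.4]
tcp_rot: [2.256, 2.186, -0.001]
ft_force: [0.2, -0.9, -0.9]
width: 24.4
```

Run:
```python
from h import *
plan(554,436,200,-1.9)
a=snap('top');b=snap('side')
cv2.imwrite('pics/end_t.png',cv2.resize(a['color'][140:270,85:480],(790,260)));cv2.imwrite('pics/end_s.png',cv2.resize(b['color'][160:370,200:480],(747,560)))
P=cloud(a);hsv=cv2.cvtColor(a['color'],40).astype(int);m=((hsv[...,0]<7)|(hsv[...,0]>170))&(hsv[...,1]>110)
m[:, :]&=(np.arange(420)[:,None]<260)&(np.arange(420)[:,None]>185)&(np.arange(560)[None]<185)&(np.arange(560)[None]>90)
print('pencil',m.sum(),np.nanmedian(P[m][:,2]),cv2.minAreaRect(ray(a,np.argwhere(m)[:,::-1],9)[:,:2].astype(np.float32)))
```

```text
t 40.8 pos [353.8 603.4 155.4] jaw -1.8 tilt 0.04 F [ 0.2 -0.9 -0.9] w 24.4 q6 1.02 | turn 0.1 shift [-160.7  205.7  -44.5]
pencil 128 13.196631166809311 ((504.9447021484375, 422.97662353515625), (138.23423767089844, 105.347900390625), 88.03988647460938)
```

View pics/end_t.png

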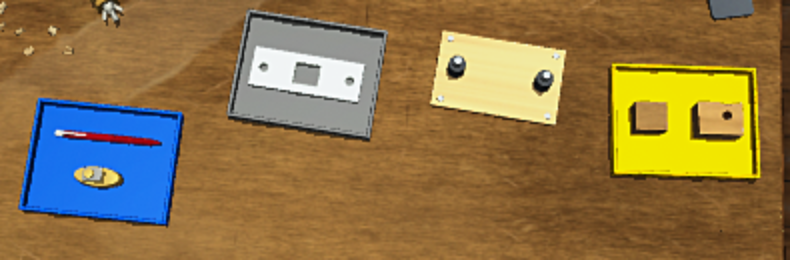

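View pics/end_s.png

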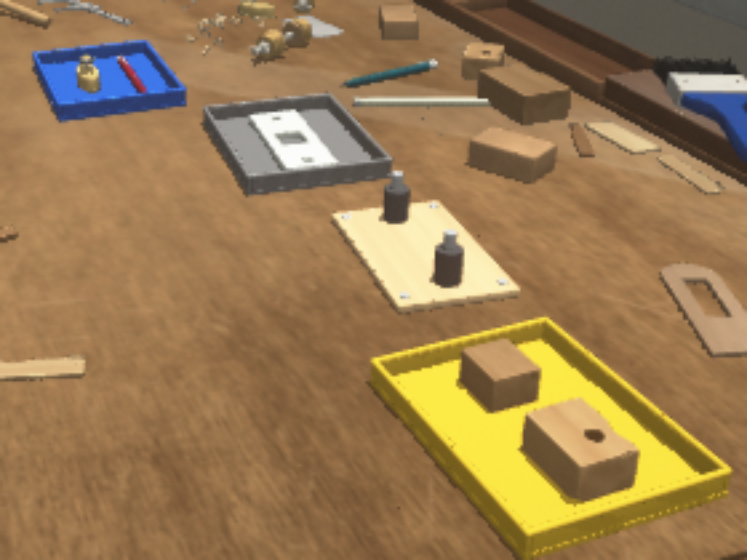

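All five things lie flat in the right trays, upright and apart, and the arm is clear. The end views show the pencil at (108,137), plane (97,177), plate (306,74) and blocks (650,117) and (720,118). Handing in.

```bash
python3 -c "
from station import order; print(order.job_done())"
```

```text
the job is handed in; nothing more can be done
None
```

The job is done and handed in at about 41 s. I lifted the jig plate level off its dowels and set it in the grey tray. After that, both wooden blocks went into the yellow tray, and the thumb plane and red pencil into the blue tray. Each was lowered in small steps until light contact (about 4 N or less) before release.

- **Last checks:** the final top and side views show all five pieces flat in the right trays, the same way up and not touching each other, with the arm clear. The plate's slope was under about 0.6% while lifted. In the tray it read about 2% across its width, but the depth noise is around 3 mm and it looks flat in both views.
- **Disagreements:** the two cameras differed by 4–6 mm along y, so I used values between them, and the measured grips fitted. Triangulated heights came out 1–5 mm below the given values, while depth heights of the plate, small block and bored block agreed to about 1 mm.
- **Failed check:** the last numeric pencil check was spoiled, because its colour mask also picked up other pixels (a 138 x 105 mm box). The pencil's final position rests on the pictures and the contact reading alone.

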